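# Hang the sample pail and hold the hopper gate open

## Robot

A 6-joint arm with a two-finger parallel gripper is mounted at the origin on the work surface. World frame = base frame: x ahead of the robot, y to its left, z up, the work surface at z = 0. Lengths are in m, angles in rad, forces in N, time in s.
With the tool pointing down it reaches from about 0.35 to 0.925 m from the base axis. Payload 6.4 kg.
Tool frame: the origin (TCP) lies between the finger pads; the fingertips stand 22 mm ahead of it and the grasp point (between the pads) lies 3 mm ahead of it; z points along the fingers, y is the line along which they close (so a half turn about z gives the same grasp; the last joint's range is limited). The gripper opens to 85 mm and grips with 20 to 120 N. Pads are 22 mm wide; open, the fingers measure 114 mm over their backs; the gripper's body (76 mm by 85 mm) begins 54 mm behind the grasp point. The pads swing forward as they close: fully open they stand 13 mm farther back than shut.
Start: joints at [-1.327, 0.245, 1.558, -0, 1.339, -0.174], TCP at [0.264, -0.594, 0.253] pointing down, gripper open.
Joint ranges: [-3.13, 3.13], [-1.02, 2.26], [0.13, 2.54], [-0.95, 4.09], [0.21, 2.88], [-2.74, 2.74]. Speed limits (rad/s): [2.57, 2.57, 3.14, 3.14, 3.14, 3.14].

## Interface

Orientations are given as a 3x3 rotation matrix whose columns are the frame's x, y, z axes.
In Python, from bench import env gives the robot as it stands.
- The arm moves only by the tool step_arm, never from a script. Its argument "targets" is a list of rows, each a list of 5 numbers: the shift along the tool's x, y, z in m, then the turn about the tool's z in rad, then the opening in per cent of the stroke, from 0 (shut) to 100 (fully open). A call has 1 to 10 rows; each row is the pose to reach, as a shift and turn from the pose commanded when the call began, along the tool's axes at that moment; what a row does not reach only later rows make up. A row lasts 1/10 s, in which the tool goes at most 50 mm and 8.59 degrees, less where a joint would pass 70% of its speed; a pose out of reach is approached as far as the arm can. A call with a gripper value outside its range is refused whole. The fingers move at their own pace and stop on an object; the grip force is fixed at half the most. Time passes only in rows, so rows that repeat a pose let the fingers close. It gives the time, the measured TCP pose, the force, the opening and the grip force at its end, in the units of the state.
- env.sense(): the state, without advancing time (a new reading comes with each control period).
- env.read_camera(name): name is "scene" or "top" or "wrist"; returns the picture (384x512x3 uint8, red, green, blue); there is no depth.
- env.camera_info(name): a dict with "fx", "fy", "cx", "cy" (pixels), "cam_to_world" (4x4, takes a point from camera to world coordinates). Camera axes: x right, y down, z forward; pixel columns grow to the right and rows downward; lengths in m; the calibration is good to about 2 mm. A picture is of the moment at which its call begins: read the wrist's pose just before it. camera_info takes no time and is no camera call; for the wrist camera it gives the pose at the moment of the call.
- env.close_job(): hands the job in; it is judged then, once.
The state is a dict: "time": time; "qpos": joint angles; "joint_vel": joint speeds; "effort": joint torques, N m; "position": TCP position; "tcp_rot": TCP orientation; "force": force on the tool from outside, world axes, zero at the start; "wrist_torque": the same for the moment, N m; "width": finger opening in m; "grip_force": force on a finger pad.
Only numpy, scipy, OpenCV 4.12 (cv2) and the standard library are available. Lean on these libraries where they do the work, as an engineer would, in place of code of your own. Each camera call takes 0.05 s, during which the arm holds its last target. There are 200 camera calls.

## Task

Take a capsule sample: first hang the steel pail by its bail handle on the two-prong hook at the front of the sampling unit and let go of it. Only then take the gate arm by its upright black grip and swing it forward against its spring all the way to its stop, and finish while still holding it there, the pail still hanging upright. Leave the other things on the table where they stand.

Things in the scene. Friction and masses are not known exactly. Their poses are not given: they have to be found in the camera images.
- pail: Open steel pail, 88 mm across the rim, 76 at the bottom, 60 tall, about 0.2 kg. Origin: centre of its underside, z up. A rigid bail of 10 mm round bar spans its y axis: uprights at y = +-50 mm rise to a level top bar along y, centre line 135 mm above the underside (70 mm free between rim and bar). Half a turn makes no difference.
- bail_mid (a point): Middle of the level top bar of the pail's bail (centre line of the 10 mm bar), 135 mm above the pail's underside.
- dispenser: Fixed steel sampling unit, housing 160 (x) by 200 mm (y), top 120 mm high. Origin: centre of its underside, on the table; front faces its -x. On it: hopper, 84 mm wide, axis x 20, y -50, 270 high; trough ending at x -100, y -50, 130 high; two-prong hook out of the front (see hook_seat); pivot body of the gate arm, vertical axis at x 20, y 20.
- hook_seat (a point): Where the bail bar's middle lies when hung: x -160, y -50, z 196 mm in the unit's frame, midway between two 8 mm round prongs, 64 mm apart along the unit's y. They run out to -x from posts at x -80 (208 high), with a shallow valley at the seat and tips upturned to 209 mm high at x -180. The bar lies across both, along the unit's y; the 56 mm gap between is free for fingers.
- gate_arm (a joint): Angle of the gate arm about its vertical axis, rad: 0 = closed, at rest, arm along the unit's +y; grows as the grip swings forward to the unit's front (counter-clockwise from above, from +y towards -x); 0.95 = the stop, fully open. A spring drives it back to 0: about 1.3 N at the grip when closed, 5 N at the stop.
- gate_grip: Upright round black grip at the end of the gate arm, 16 mm in diameter, 56 mm tall, 120 mm from the arm's axis. Origin: centre of its foot, 194 mm above the table (top at 250 mm). A sleeve, free to turn on its pin. At gate_arm value q it stands at x = 20 - 120 sin q, y = 20 + 120 cos q mm in the unit's frame.
- bottle: Bystander: white bottle with cap, 60 mm in diameter, 150 mm tall; origin under its centre.
- beaker: Bystander: clear cup, 60 mm in diameter, 75 mm tall; origin under its centre.
- dish: Bystander: clear shallow round dish, 88 mm across, 18 mm tall; origin under its centre.
- jar: Bystander: amber jar, 60 mm in diameter, 70 mm tall; origin under its centre.
- clamp: Bystander: steel ring, 60 mm across, 14 mm tall; origin under its centre.
- lid: Bystander: steel disc lid, 90 mm across, with a small black knob, 26 mm tall; origin under its centre.
There are look-alikes about, which are no part of the job. Of the things that look like the pail, take the one that is farthest to the robot's left at the start.

How it is judged:
On the way, in this order (a step that is already met when the one before it is completed fails the run):
1. the pail hangs by its bail on both prongs of the hook, let go of (distance between bail_mid and hook_seat below 0.025 m and contact force between pail and dispenser above 0.8 N and angle between pail's own z axis and vertical below 0.25 rad and contact force between pail and the fingers below 0.1 N), for 0.3 s.
2. the gate arm is held at its stop by its grip, the pail still hanging (all of step 1 and value of joint gate_arm above 0.89 rad and contact force between the fingers and gate_grip above 1 N), for 0.5 s.
At the end, for the whole second after the job is handed in: The pail hangs still and upright (within 0.25 rad) on the hook, untouched, its bail's middle within 25 mm of the seat, and the fingers hold the gate arm by its grip with more than 1 N within 0.06 rad of its stop (joint above 0.89), through the last second (all of step 2 and contact force between pail and gate_grip below 0.1 N and linear speed of pail below 0.05 m/s); the arm keeps its last pose, push and grip.
It fails at once if the gate arm is opened before the pail hangs on the hook (value of joint gate_arm above 0.25 rad and distance between bail_mid and hook_seat above 0.05 m).
It fails at once if a bystander is pushed away or knocked over (distance of any of bottle, beaker, dish, jar, clamp, lid from where it was at the start of the episode above 0.04 m or angle between any of bottle, beaker, dish, jar, clamp, lid's own z axis and vertical above 0.6 rad).
It also fails if it takes over 64 s, if anything falls off the work surface, if the arm or the gripper's body presses on something with over 40 N, if the wrist force passes 120 N, or if a joint passes its speed limit or range.

## Working session

There is one attempt and no reset: what is moved stays moved. The work goes in short steps, Python scripts to look and compute and a tool call to move; the robot and the scene stay as the last step left them, time stands still between calls to the robot, and variables do not carry over. Pictures are saved under pics/ and viewed, at most 10 in all, crops included, and the job is handed in when it is done.

Besides the shell and the picture viewer there is one more tool, called after ">>>" as name(argument=value, ...) on one line, values as JSON. step_arm: Moves the arm, as the interface text tells. Its arguments: {"type":"object","properties":{"targets":{"type":"array"}},"required":["targets"]}

```bash
mkdir -p pics
cat > h.py <<'E'
import numpy as np, cv2
from bench import env
def grab(n,f=None):
    i=env.camera_info(n); im=np.array(env.read_camera(n))
    if f: cv2.imwrite('pics/'+f,im[:,:,::-1])
    return im,i
def ray(i,u,v):
    T=np.array(i['cam_to_world']); d=T[:3,:3]@np.array([(u-i['cx'])/i['fx'],(v-i['cy'])/i['fy'],1]); return T[:3,3],d
def onz(i,u,v,z):
    o,d=ray(i,u,v); return o+d*(z-o[2])/d[2]
def proj(i,p):
    T=np.array(i['cam_to_world']); c=T[:3,:3].T@(np.array(p)-T[:3,3]); return np.array([i['fx']*c[0]/c[2]+i['cx'],i['fy']*c[1]/c[2]+i['cy']])
E
python3 - <<'E'
from h import *
a,i=grab('scene','s0.png'); b,j=grab('top','t0.png')
for k in (i,j): print(k['fx'],np.round(k['cam_to_world'],3).tolist())
s=env.sense(); print(s['time'],np.round(s['tcp_rot'],3).tolist(),s['position'])
E
```

```text
355.89900598817036 [[-0.472, 0.56, -0.681, 1.285], [0.881, 0.317, -0.351, 0.248], [0.02, -0.766, -0.643, 0.824], [0.0, 0.0, 0.0, 1.0]]
379.54009189623764 [[-0.001, -0.99, 0.144, 0.35], [-1.0, 0.001, -0.004, -0.115], [0.004, -0.144, -0.99, 1.391], [0.0, 0.0, 0.0, 1.0]]
0.1 [[0.914, 0.406, -0.0], [0.406, -0.914, 0.002], [0.0, -0.002, -1.0]] [ 0.26363935 -0.59361937  0.25227742]
```

View pics/s0.png

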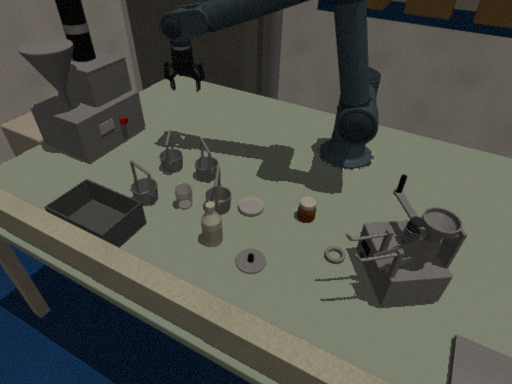

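View pics/t0.png

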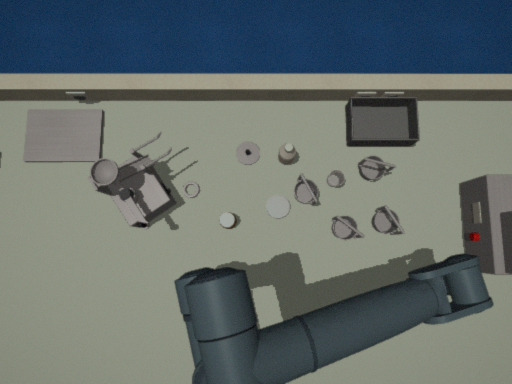

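The top view shows four pails, at px (307,190), (345,228), (373,168) and (386,220). In that image left is the robot's left, so the leftmost, (307,190), is the one to take (scene view px (218,197), behind the bottle). The unit is at about (140,190), with its prongs pointing up-right and the grip near (172,228). I'll check this in a close crop.

Run:
```python
import cv2,numpy as np
t=cv2.imread('pics/t0.png'); s=cv2.imread('pics/s0.png')
a=cv2.resize(t[120:240,80:205],None,fx=4,fy=4,interpolation=cv2.INTER_CUBIC)
b=cv2.resize(t[140:240,265:340],None,fx=4,fy=4,interpolation=cv2.INTER_CUBIC)
c=np.zeros((480,800,3),np.uint8); c[:480,:500]=a; c[:400,500:]=b; cv2.imwrite('pics/c1.png',c)
a=cv2.resize(s[165:310,335:470],None,fx=3.5,fy=3.5,interpolation=cv2.INTER_CUBIC)
b=cv2.resize(s[155:255,170:250],None,fx=4,fy=4,interpolation=cv2.INTER_CUBIC)
c=np.zeros((510,800,3),np.uint8); c[:a.shape[0],:a.shape[1]]=a; c[:400,480:]=b; cv2.imwrite('pics/c2.png',c)
```

```text
(no output)
```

View pics/c1.png

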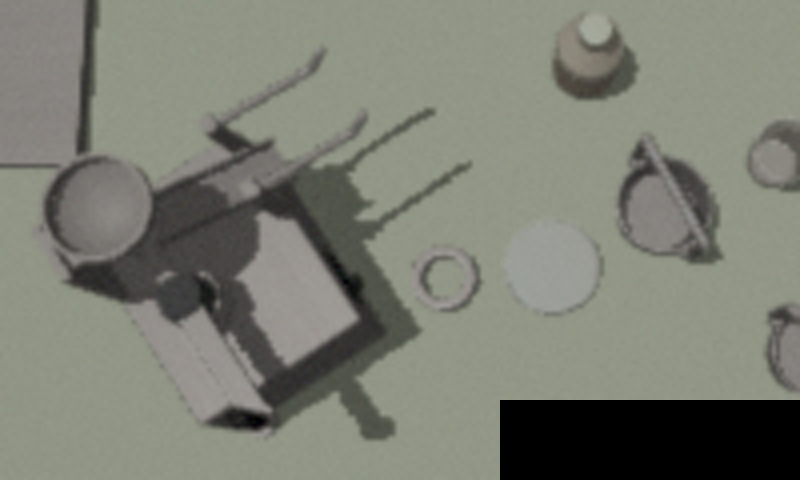

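View pics/c2.png

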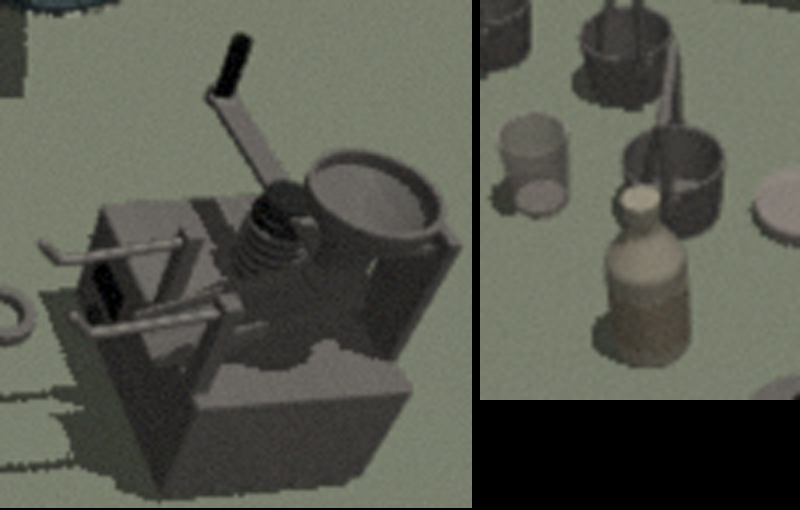

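The crops confirm the target pail: its bail bar runs from top px (302,175) to (318,202), and it stands next to the bottle. The prong tips are at top px (160.5,133) and (171,149). The grip's top and foot are at scene px (404,176) and (399,191).

Run:
```python
from h import *
i=env.camera_info('scene'); j=env.camera_info('top')
C1=lambda u,v:(80+u/4-.4,120+v/4-.4); C1b=lambda u,v:(265+(u-500)/4-.4,140+v/4-.4)
C2=lambda u,v:(335+u/3.5-.4,165+v/3.5-.4)
def tri(p,q):
    o,d=ray(j,*p);O,D=ray(i,*q); A=np.stack([d,-D],1); t=np.linalg.lstsq(A,O-o,rcond=None)[0]
    a=o+d*t[0];b=O+D*t[1]; return np.round((a+b)/2,4),round(np.linalg.norm(a-b),4)
t1=onz(j,*C1(320,55),.205);t2=onz(j,*C1(361,119),.205)
print('tips',t1,t2,np.linalg.norm(t1-t2))
print('tri',tri(C1(320,55),C2(80,320)),tri(C1(361,119),C2(46,248)))
print('posts top',onz(j,*C1(208,123),.205),onz(j,*C1(248,188),.205))
print('hopper', onz(j,*C1(98,207),.27))
for q,z in ((C2(241,38),.25),(C2(225,95),.194)): print('grip',onz(i,*q,z))
m=onz(i,*C2(241,38),.25); print('grip in top',proj(j,m),'c1',(proj(j,m)-[79.6,119.6])*4)
# frame
y=(t1-t2)/np.linalg.norm(t1-t2); y=-y; y[2]=0
x=np.cross(y,[0,0,1]); mid=(t1+t2)/2
print('x',x,'y',y,'yaw',np.arctan2(x[1],x[0]))
seat=mid+.018*x; seat[2]=.196; O=mid+.178*x+.05*y; print('seat',seat,'orig',O)
print('gate pred', O+.02*x+.14*y, 'hopper pred',O+.02*x-.05*y)
b1=onz(j,*C1b(648,142),.135);b2=onz(j,*C1b(708,248),.135)
print('bail',b1,b2,np.linalg.norm(b1-b2),(b1+b2)/2)
print('pail foot/rim c', onz(j,*C1b(665,205),.06), 'bottle',onz(j,*C1b(595,28),.15))
```

```text
tips [0.70650334 0.2080127  0.205     ] [0.65354129 0.17322736 0.205     ] 0.06336401882458995
tri (array([0.7078, 0.2109, 0.1996]), np.float64(0.0029)) (array([0.6552, 0.1742, 0.199 ]), np.float64(0.0009))
posts top [0.65028984 0.29546415 0.205     ] [0.59722398 0.26114498 0.205     ]
hopper [0.56918839 0.35228755 0.27      ]
grip [0.41718027 0.24596711 0.25      ]
grip [0.41718187 0.24909374 0.194     ]
grip in top [139.38732337 222.45992853] c1 [239.14929349 411.43971411]
x [-0.54897625  0.83583795  0.        ] y [-0.83583795 -0.54897625  0.        ] yaw 2.1519352539401835
seat [0.67014075 0.20566511 0.196     ] orig [0.54051265 0.31195037 0.205     ]
gate pred [0.41251581 0.25181046 0.205     ] hopper pred [0.57132502 0.35611594 0.205     ]
bail [ 0.5824038  -0.25559203  0.135     ] [ 0.49266941 -0.30408626  0.135     ] 0.10199976370748921 [ 0.5375366  -0.27983915  0.135     ]
pail foot/rim c [ 0.53955348 -0.27812664  0.06      ] bottle [ 0.67699633 -0.21097759  0.15      ]
```

The numbers agree: tip spacing is 63 mm against 64, the bar 102 mm, and the hopper and grip predictions are within 4–7 mm. Next I move above the pail and check with the wrist camera.

```bash
cat >> h.py <<'E'
def plan(p,barvec=None):
    s=env.sense(); R=np.array(s['tcp_rot']); d=R.T@(np.array(p)-s['position']); turn=0
    if barvec is not None:
        a=R.T@np.array([barvec[0],barvec[1],0]); turn=(np.arctan2(a[1],a[0])+np.pi/2)%np.pi-np.pi/2
    print('t',round(s['time'],2),'pos',np.round(s['position'],4),'shift',np.round(d,4),'turn',round(turn,3))
E
python3 -c "
from h import *
plan([.5375,-.2798,.26],[.0897,.0485])"
```

```text
t 0.1 pos [ 0.2636 -0.5936  0.2523] shift [ 0.3776 -0.1757 -0.0073] turn -0.078
```

>>> step_arm(targets=[[0.042, -0.019, -0.001, -0.01, 100], [0.084, -0.039, -0.002, -0.02, 100], [0.126, -0.059, -0.002, -0.03, 100], [0.168, -0.078, -0.003, -0.04, 100], [0.21, -0.098, -0.004, -0.05, 100], [0.252, -0.117, -0.005, -0.06, 100], [0.294, -0.137, -0.006, -0.07, 100], [0.336, -0.156, -0.007, -0.078, 100], [0.378, -0.176, -0.008, -0.078, 100], [0.378, -0.176, -0.008, -0.078, 100]])

```text
time: 1.1
position: [0.5403, -0.2755, 0.261]
tcp_rot: [[0.877, 0.481, 0.0], [0.481, -0.877, 0.001], [0.001, -0.001, -1.0]]
force: [-1.3, 0.0, 0.5]
width: 0.0853
grip_force: 0.0
```

Run:
```python
from h import *
im,i=grab('wrist','w1.png'); plan([.5375,-.2798,.138],[.0897,.0485])
print(proj(i,[.5824,-.2556,.135]),proj(i,[.4927,-.3041,.135]))
```

```text
t 1.15 pos [ 0.539  -0.2775  0.2608] shift [-0.0023  0.0014  0.1228] turn 0.005
[253.93985634 141.47121676] [253.02619363 241.82648681]
```

View pics/w1.png

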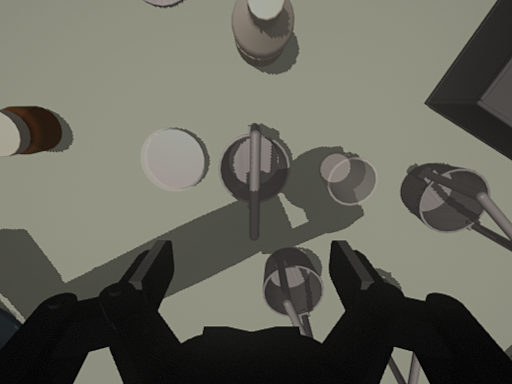

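The bar shows at px (255,125) to (254,238) in the wrist view, vertical and well centred between the fingers. I'll measure its middle.

Run:
```python
from h import *
i=env.camera_info('wrist'); print(np.round(np.array(i['cam_to_world']),3).tolist())
a=onz(i,255,124.5,.135);b=onz(i,254,238.5,.135);print(a,b,np.linalg.norm(a-b))
m=(a+b)/2;print(m); plan([m[0],m[1],.138],a-b)
```

```text
[[0.479, -0.834, -0.272, 0.61], [-0.878, -0.456, -0.148, -0.239], [-0.0, 0.31, -0.951, 0.381], [0.0, 0.0, 0.0, 1.0]]
[ 0.59459917 -0.25134786  0.135     ] [ 0.49504795 -0.30511207  0.135     ] 0.11314166039331182
[ 0.54482356 -0.27822996  0.135     ]
t 1.15 pos [ 0.539  -0.2775  0.2608] shift [0.0048 0.0035 0.1228] turn 0.005
```

>>> step_arm(targets=[[0.003, 0.002, 0.045, 0, 100], [0.003, 0.002, 0.085, 0, 100], [0.003, 0.002, 0.11, 0, 100], [0.003, 0.002, 0.122, 0, 100], [0.003, 0.002, 0.122, 0, 100]])

```text
time: 1.65
position: [0.54, -0.2803, 0.1374]
tcp_rot: [[0.88, 0.475, -0.003], [0.475, -0.88, 0.002], [-0.002, -0.003, -1.0]]
force: [0.7, -0.6, -0.0]
width: 0.0856
grip_force: 0.0
```

>>> step_arm(targets=[[0, 0, 0, 0, 40], [0, 0, 0, 0, 0], [0, 0, 0, 0, 0], [0, 0, 0, 0, 0], [0, 0, 0, 0, 0], [0, 0, 0, 0, 0], [0, 0, 0, 0, 0]])

```text
time: 2.35
position: [0.5417, -0.2802, 0.1399]
tcp_rot: [[0.88, 0.476, 0.0], [0.476, -0.88, -0.0], [0.0, 0.0, -1.0]]
force: [-0.6, 1.2, 2.8]
width: 0.0077
grip_force: 58.5
```

>>> step_arm(targets=[[0, 0, -0.03, 0, 0], [0, 0, -0.07, 0, 0], [0, 0, -0.11, 0, 0], [0, 0, -0.15, 0, 0], [0, 0, -0.18, 0, 0], [0, 0, -0.2, 0, 0], [0, 0, -0.2, 0, 0], [0, 0, -0.2, 0, 0]])

```text
time: 3.15
position: [0.5411, -0.28, 0.3379]
tcp_rot: [[0.88, 0.476, -0.001], [0.476, -0.88, 0.001], [-0.001, -0.001, -1.0]]
force: [-0.1, -0.1, -2.5]
width: 0.0078
grip_force: 58.9
```

Run:
```python
from h import *
im,i=grab('wrist','w2.png'); s=env.sense(); print(s['position'],s['width'],s['grip_force'],s['force'])
```

```text
[ 0.54079545 -0.27976122  0.33685208] 0.007974222460456206 58.92798721790314 [-0.19101377  0.47109601 -2.83248364]
```

View pics/w2.png

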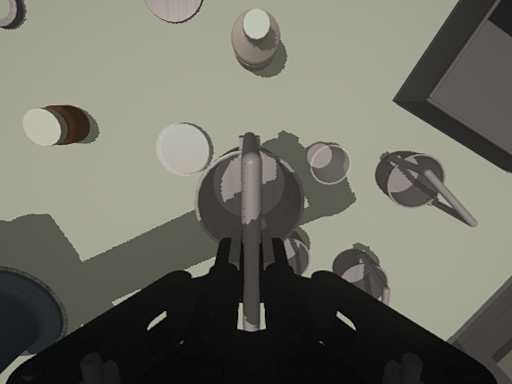

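The pail is lifted and hangs level. The bar runs from px (251,152) to (251,328) between the fingers. Next I measure how far its middle is off the grasp point.

Run:
```python
from h import *
s=env.sense(); i=env.camera_info('wrist'); R=np.array(s['tcp_rot'])
for z in (.330,.334,.338):
    a=onz(i,250.5,151,z+.003);b=onz(i,251,330,z-.002); print(z,np.linalg.norm(a-b),R.T@((a+b)/2-s['position']))
# rim ellipse centre
a=onz(i,249,206,.26);print(R.T@(a-s['position']))
x=np.array([-.547,.837,0]);seat=np.array([.6701,.2057,.196])
print(seat-.12*x); p=seat-.12*x; p[2]=.337; plan(p,[.837,.547])
```

```text
0.33 0.11005008598605365 [4.12729683e-03 4.77305632e-05 6.34582712e-03]
0.334 0.10668403342429374 [6.51091938e-03 5.13226091e-05 2.34224451e-03]
0.338 0.10331821488230494 [ 8.89454192e-03  5.49146549e-05 -1.66133809e-03]
[ 0.00305076 -0.00137484  0.0768524 ]
[0.73574 0.10526 0.196  ]
t 3.2 pos [ 0.5408 -0.2798  0.3369] shift [ 3.546e-01 -2.459e-01  1.000e-04] turn -0.083
```

>>> step_arm(targets=[[0.015, -0.01, 0, 0, 0], [0.045, -0.031, 0, -0.01, 0], [0.08, -0.056, 0, -0.02, 0], [0.117, -0.082, 0, -0.03, 0], [0.155, -0.108, 0, -0.04, 0], [0.193, -0.135, 0, -0.05, 0], [0.231, -0.162, 0, -0.06, 0], [0.269, -0.189, 0, -0.07, 0], [0.304, -0.213, 0, -0.083, 0], [0.33, -0.231, 0, -0.083, 0]])

```text
time: 4.2
position: [0.7218, 0.084, 0.3367]
tcp_rot: [[0.836, 0.549, -0.003], [0.549, -0.836, 0.001], [-0.002, -0.003, -1.0]]
force: [0.7, -1.0, -1.7]
width: 0.0079
grip_force: 58.9
```

Run:
```python
from h import *
plan([.7324,.1031,.241],[.837,.547])
```

```text
t 4.2 pos [0.7218 0.084  0.3367] shift [ 0.0196 -0.0099  0.0957] turn 0.003
```

>>> step_arm(targets=[[0.01, -0.005, 0.025, 0, 0], [0.02, -0.01, 0.055, 0, 0], [0.02, -0.01, 0.08, 0, 0], [0.02, -0.01, 0.096, 0, 0], [0.02, -0.01, 0.096, 0, 0], [0.02, -0.01, 0.096, 0, 0]])

```text
time: 4.8
position: [0.7331, 0.0994, 0.2434]
tcp_rot: [[0.837, 0.547, -0.0], [0.547, -0.837, 0.0], [0.0, -0.0, -1.0]]
force: [-0.5, 0.1, -1.3]
width: 0.0081
grip_force: 58.8
```

Run:
```python
from h import *
plan([.7324,.1031,.241],[.837,.547])
a,i=grab('wrist'); b,j=grab('scene')
# wrist predictions of prong tips
for p in ([.7065,.2080,.209],[.6535,.1732,.209]): print(proj(i,p),proj(j,p))
w=np.zeros((576,800,3),np.uint8)
w[:384,:512]=a
c=cv2.resize(b[180:320,290:460],None,fx=1.69,fy=1.69); w[384-0:384+190,:287]=c[:190]
c=cv2.resize(b[200:300,320:420],None,fx=2.8,fy=2.8); w[:280,512:792]=c
cv2.imwrite('pics/w3.png',w[:,:,::-1])
```

```text
t 4.8 pos [0.7331 0.0994 0.2434] shift [ 0.0014 -0.0034  0.0024] turn -0.0
[ 73.29767668 178.86356662] [356.52065982 252.38714123]
[ 92.89244914 270.34222896] [348.49142818 231.9908582 ]
```

View pics/w3.png

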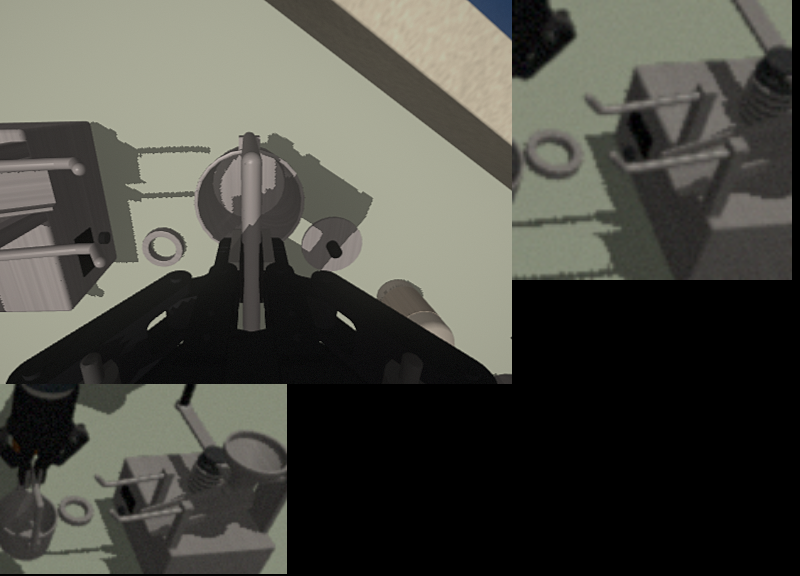

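The tips show at wrist px (79,170) and (99,250), with the bail straight ahead. I'll recompute the tips and seat from here.

Run:
```python
from h import *
i=env.camera_info('wrist'); s=env.sense(); R=np.array(s['tcp_rot'])
for z in (.196,.202,.207):
    a=onz(i,77,169,z);b=onz(i,97,249,z); print(z,a,b,np.linalg.norm(a-b), 'tool',R.T@(a-s['position']),R.T@(b-s['position']))
z=.236
a=onz(i,250.5,135,.243);b=onz(i,251,330,.236); print(R.T@(a-s['position']),R.T@(b-s['position']))
a=onz(i,251,152,.243);print(R.T@(a-s['position']))
# prong lines z .2
a=onz(i,30,162,.199);b=onz(i,30,257,.199);print('prong inner',R.T@(a-s['position']),R.T@(b-s['position']))
```

```text
0.196 [0.70595367 0.21448762 0.196     ] [0.65855029 0.18034781 0.196     ] 0.05841752302596395 tool [ 0.03947934 -0.11193104  0.04952781] [-0.01887693 -0.10926176  0.0493618 ]
0.202 [0.70930863 0.21197788 0.202     ] [0.66357285 0.17903907 0.202     ] 0.056362461840171664 tool [ 0.04093392 -0.1079842   0.04353938] [-0.01536945 -0.10540882  0.04337922]
0.207 [0.71210443 0.20988643 0.207     ] [0.66775831 0.17794845 0.207     ] 0.05464991085201136 tool [ 0.04214607 -0.10469517  0.03854903] [-0.01244654 -0.10219804  0.03839373]
[6.64831661e-02 8.27915590e-05 2.81523139e-03] [-0.0513923   0.00024717  0.00947022]
[0.0587863  0.00030375 0.00279309]
prong inner [ 0.04474811 -0.13855206  0.04649365] [-0.02341299 -0.15565209  0.04626211]
```

Run:
```python
import cv2
g=cv2.imread('pics/w3.png',0)
for c in (40,50,60,68,74,78,82,86): print(c,g[150:184:2,c])
for c in (40,55,70,85,90,95,100,104): print(c,g[234:278:2,c])
```

```text
40 [ 51  51  50  50  65 111 130 166 134 120  90 132 130 132 127 127 129]
50 [ 50  49  50  49  83 117 132 160 132 114  56  51  50  45  40  67 106]
60 [ 52  51  52  48  91 123 138 143 133 112  49  52  51  51  51  52  52]
68 [ 51  52  52  48  95 126 129 131 130 109  48  50  51  51  51  51  51]
74 [ 53  53  51  51  67  79  87  97 128 137 141 140  63  50  51  51  52]
78 [ 51  52  51  53  49  52  57  99 118 128 134 126 114  52  52  52  53]
82 [52 53 53 53 52 52 48 65 85 94 98 94 79 51 55 54 55]
86 [52 51 52 53 52 52 53 53 51 51 53 52 52 53 52 52 50]
40 [140 142 144 143 144 145  92  94 118 153 138 120 136 140 141 142 143 144
 142 142 143 144]
55 [ 52  53  51  54  59  60  81 113 141 152 129 112 119 124 130 132 138 142
 143 142 142 139]
70 [ 52  52  51  51  54  65 101 123 164 134  99  50  55  55  52  52  53  53
  55  55  54  55]
85 [ 15  17  17  16  10  82 112 136 144 136  56  16  19  18  19  20  17  23
  20  20  18  41]
90 [ 14  16  16  17  13  87 104 102 109 117  92  49   9  16  20  20  24  18
  24  55  56  54]
95 [ 54  56  57  58  53  53  59  66  74  81  85  93  98 119 139 148  79  53
  54  54  54  53]
100 [ 30  33  36  34  31  51  53  52  51  53  52  58  89 109 122 124 122  59
  55  56  53  72]
104 [ 31  31  30  31  31  52  54  54  56  56  54  51  57  69  79  79  55  53
  48  92 171 166]
```

Run:
```python
from h import *
i=env.camera_info('wrist'); s=env.sense(); R=np.array(s['tcp_rot'])
a=onz(i,78,170.5,.205);b=onz(i,100,263,.205); print(a,b,np.linalg.norm(a-b), 'tool',R.T@(a-s['position']),R.T@(b-s['position']))
a=onz(i,60,164,.193);b=onz(i,85,250,.193); print('valley',R.T@(a-s['position']),R.T@(b-s['position']))
for p in ([.7065,.2080,.205],[.6535,.1732,.205]): print('top est',R.T@(np.array(p)-s['position']))
```

```text
[0.71042974 0.20985211 0.205     ] [0.65707418 0.1723174  0.205     ] 0.06523549900199811 tool [ 0.04071921 -0.10558575  0.0405432 ] [-0.02447694 -0.10332805  0.04035639]
valley [ 0.04210907 -0.12431869  0.05251246] [-0.02143317 -0.12001428  0.05233431]
top est [ 0.03641622 -0.10618342  0.04052948]
top est [-0.02698709 -0.10602114  0.04034402]
```

>>> step_arm(targets=[[0.005, 0, 0, 0, 0], [0.005, -0.02, 0, 0, 0], [0.005, -0.04, 0, 0, 0], [0.005, -0.06, 0, 0, 0], [0.005, -0.08, 0, 0, 0], [0.005, -0.1, 0, 0, 0], [0.005, -0.115, 0, 0, 0], [0.005, -0.123, 0, 0, 0], [0.005, -0.123, 0, 0, 0], [0.005, -0.123, 0, 0, 0]])

```text
time: 5.9
position: [0.6702, 0.2047, 0.2433]
tcp_rot: [[0.837, 0.547, 0.0], [0.547, -0.837, -0.0], [0.0, 0.001, -1.0]]
force: [-0.0, -0.3, -1.2]
width: 0.0079
grip_force: 58.9
```

Run:
```python
from h import *
s=env.sense(); print(s['position'],s['force'],s['width'])
a,i=grab('wrist'); b,j=grab('scene')
w=np.zeros((400,800,3),np.uint8); w[:384,:512]=a
w[:280,512:792]=cv2.resize(b[190:290,320:420],None,fx=2.8,fy=2.8); cv2.imwrite('pics/w4.png',w[:,:,::-1])
```

```text
[0.67018801 0.20471992 0.24333282] [-0.00661236 -0.28372328 -1.1977289 ] 0.007877257717025132
```

View pics/w4.png

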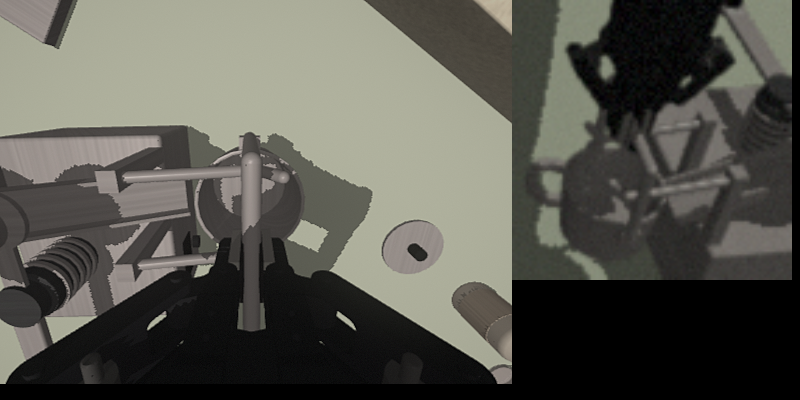

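The far prong passes under the bar with its tip beyond it at px (282,177), and the near prong runs under the fingers at (165,265). Both are threaded through the bail, so I'll lower.

>>> step_arm(targets=[[0, 0, 0.012, 0, 0], [0, 0, 0.024, 0, 0], [0, 0, 0.032, 0, 0], [0, 0, 0.036, 0, 0], [0, 0, 0.039, 0, 0], [0, 0, 0.039, 0, 0]])

```text
time: 6.6
position: [0.6698, 0.205, 0.2038]
tcp_rot: [[0.837, 0.547, -0.001], [0.547, -0.837, -0.0], [-0.001, -0.0, -1.0]]
force: [-0.3, 0.7, -1.8]
width: 0.0077
grip_force: 58.9
```

>>> step_arm(targets=[[0, 0, 0.001, 0, 0], [0, 0, 0.002, 0, 0], [0, 0, 0.003, 0, 0], [0, 0, 0.003, 0, 0]])

```text
time: 7.0
position: [0.6699, 0.205, 0.2013]
tcp_rot: [[0.837, 0.547, 0.0], [0.547, -0.837, -0.0], [0.0, 0.0, -1.0]]
force: [0.3, -1.1, -1.8]
width: 0.008
grip_force: 58.9
```

Still carrying its weight. I'll go a little lower.

>>> step_arm(targets=[[0, 0, 0.001, 0, 0], [0, 0, 0.002, 0, 0], [0, 0, 0.002, 0, 0]])

```text
time: 7.3
position: [0.6702, 0.205, 0.2002]
tcp_rot: [[0.837, 0.547, 0.001], [0.547, -0.837, 0.0], [0.001, 0.0, -1.0]]
force: [-1.9, 0.1, 2.3]
width: 0.0077
grip_force: 59.2
```

>>> step_arm(targets=[[0, 0, 0.001, 0, 0], [0, 0, 0.002, 0, 0], [0, 0, 0.002, 0, 0]])

```text
time: 7.6
position: [0.6703, 0.2051, 0.2]
tcp_rot: [[0.837, 0.547, 0.001], [0.547, -0.837, -0.0], [0.001, 0.001, -1.0]]
force: [-5.6, -1.1, 10.0]
width: 0.008
grip_force: 60.1
```

>>> step_arm(targets=[[0, 0, -0.002, 0, 0], [0, 0, -0.002, 0, 10], [0, 0, -0.002, 0, 20], [0, 0, -0.002, 0, 30], [0, 0, -0.002, 0, 45], [0, 0, -0.002, 0, 60], [0, 0, -0.002, 0, 60], [0, 0, -0.002, 0, 60]])

```text
time: 8.4
position: [0.6699, 0.205, 0.1992]
tcp_rot: [[0.837, 0.547, -0.0], [0.547, -0.837, 0.0], [-0.0, -0.0, -1.0]]
force: [-0.5, 0.8, -0.8]
width: 0.0516
grip_force: 0.0
```

Run:
```python
from h import *
s=env.sense(); print(s['position'],s['force'],s['width'])
a,i=grab('wrist'); b,j=grab('scene')
w=np.zeros((400,800,3),np.uint8); w[:384,:512]=a
w[:280,512:792]=cv2.resize(b[190:290,320:420],None,fx=2.8,fy=2.8); cv2.imwrite('pics/w5.png',w[:,:,::-1])
```

```text
[0.66994324 0.20501328 0.1991818 ] [-0.46317792  0.77338786 -0.80943997] 0.0515558882522957
```

View pics/w5.png

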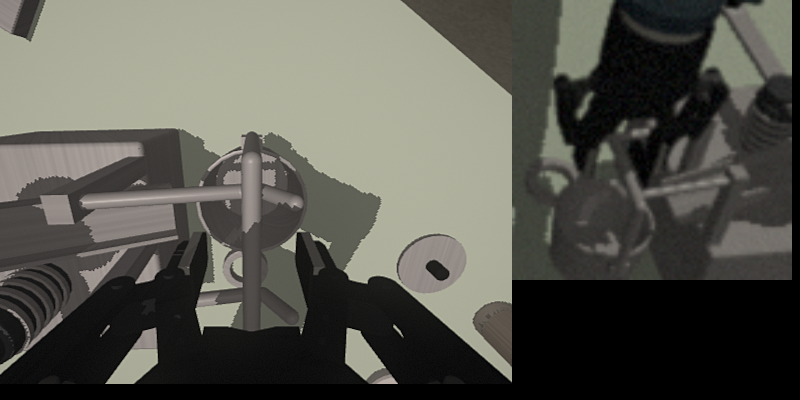

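The pail hangs on both prongs: the bar crosses them at px (247,190) and (250,295). The fingers are open and clear of it. Now I rise and head for the grip.

>>> step_arm(targets=[[0, 0, -0.01, 0, 60], [0, 0, -0.03, 0, 60], [0, 0, -0.06, 0, 60], [0, 0, -0.1, 0, 60], [0, 0, -0.14, 0, 80], [0, 0, -0.15, 0, 100]])

```text
time: 9.1
position: [0.6716, 0.2053, 0.3573]
tcp_rot: [[0.837, 0.547, 0.011], [0.547, -0.837, 0.002], [0.01, 0.005, -1.0]]
force: [-0.4, -0.3, 0.8]
width: 0.0777
grip_force: 0.0
```

```bash
python3 -c "
from h import *
plan([.414,.25,.345])"
```

```text
t 9.1 pos [0.6716 0.2053 0.3573] shift [-0.1913 -0.1784  0.0095] turn 0
```

>>> step_arm(targets=[[-0.03, -0.028, 0, 0, 100], [-0.062, -0.058, 0, 0, 100], [-0.094, -0.088, 0, 0, 100], [-0.126, -0.118, 0, 0, 100], [-0.16, -0.148, 0, 0, 100], [-0.182, -0.17, 0, 0, 100], [-0.191, -0.178, 0, 0, 100], [-0.191, -0.178, 0, 0, 100], [-0.191, -0.178, 0, 0, 100]])

```text
time: 10.0
position: [0.4135, 0.2494, 0.3495]
tcp_rot: [[0.837, 0.547, 0.001], [0.547, -0.837, -0.0], [0.001, 0.0, -1.0]]
force: [-1.0, 0.7, 0.8]
width: 0.0853
grip_force: 0.0
```

Run:
```python
from h import *
a,i=grab('wrist','w6.png'); plan([.414,.25,.235])
print(proj(i,[.414,.25,.25]),proj(i,[.414,.25,.194]))
```

```text
t 10.05 pos [0.4137 0.2493 0.3493] shift [ 0.0006 -0.0005  0.1143] turn 0
[250.29554727 198.8820236 ] [250.38066408 180.87683391]
```

View pics/w6.png

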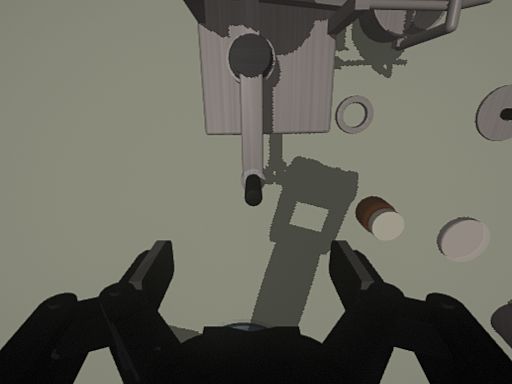

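The grip is at px (254,198) at the top and (252,180) at the foot, within 4 px of the prediction and centred between the fingers. The pail at upper right still hangs on the hook. I'll descend and close.

>>> step_arm(targets=[[0, 0.002, 0.04, 0, 100], [0, 0.002, 0.08, 0, 100], [0, 0.002, 0.105, 0, 100], [0, 0.002, 0.115, 0, 100], [0, 0.002, 0.115, 0, 100]])

```text
time: 10.55
position: [0.4139, 0.2474, 0.2329]
tcp_rot: [[0.838, 0.546, -0.003], [0.546, -0.838, -0.001], [-0.003, -0.001, -1.0]]
force: [-1.4, 0.6, 0.2]
width: 0.0852
grip_force: 0.0
```

>>> step_arm(targets=[[0, 0, 0, 0, 50], [0, 0, 0, 0, 20], [0, 0, 0, 0, 0], [0, 0, 0, 0, 0], [0, 0, 0, 0, 0], [0, 0, 0, 0, 0], [0, 0, 0, 0, 0]])

```text
time: 11.25
position: [0.4141, 0.2479, 0.235]
tcp_rot: [[0.837, 0.547, 0.001], [0.547, -0.837, 0.0], [0.001, 0.001, -1.0]]
force: [-1.2, -1.5, 3.5]
width: 0.0147
grip_force: 58.4
```

Run:
```python
from h import *
s=env.sense(); R=np.array(s['tcp_rot']); p=np.array(s['position']); print(s['width'],s['grip_force'],s['force'],p)
x=np.array([-.547,.837,0]); y=np.array([-.837,-.547,0]); c=p-.12*y; print('pivot',c)
for q in np.linspace(0,.97,11): print(round(q,3),np.round(R.T@(c+.12*(-np.sin(q)*x+np.cos(q)*y)-p),4))
```

```text
0.01465605230576891 58.405088782310486 [-1.19553988 -1.51993719  3.47840137] [0.41411764 0.24785572 0.23500131]
pivot [0.51455764 0.31349572 0.23500131]
0.0 [0. 0. 0.]
0.097 [0.0006 0.0116 0.    ]
0.194 [0.0023 0.0231 0.    ]
0.291 [0.005  0.0344 0.    ]
0.388 [0.0089 0.0454 0.    ]
0.485 [0.0138 0.0559 0.    ]
0.582 [0.0198 0.066  0.0001]
0.679 [0.0266 0.0754 0.0001]
0.776 [0.0343 0.084  0.0001]
0.873 [0.0429 0.0919 0.0001]
0.97 [0.0522 0.099  0.0001]
```

>>> step_arm(targets=[[0.001, 0.012, 0, 0, 0], [0.002, 0.023, 0, 0, 0], [0.005, 0.034, 0, 0, 0], [0.009, 0.045, 0, 0, 0], [0.014, 0.056, 0, 0, 0], [0.014, 0.056, 0, 0, 0]])

```text
time: 11.85
position: [0.4579, 0.2087, 0.2349]
tcp_rot: [[0.838, 0.546, 0.002], [0.546, -0.838, 0.003], [0.003, -0.002, -1.0]]
force: [-0.0, 7.2, 6.7]
width: 0.0144
grip_force: 58.6
```

>>> step_arm(targets=[[0.006, 0.01, 0, 0, 0], [0.013, 0.02, 0, 0, 0], [0.02, 0.028, 0, 0, 0], [0.029, 0.036, 0, 0, 0], [0.035, 0.04, 0, 0, 0], [0.037, 0.042, 0, 0, 0], [0.037, 0.042, 0, 0, 0]])

```text
time: 12.55
position: [0.5103, 0.1951, 0.2349]
tcp_rot: [[0.837, 0.547, -0.002], [0.547, -0.837, 0.004], [0.001, -0.005, -1.0]]
force: [-4.5, 9.1, 7.3]
width: 0.0145
grip_force: 59.0
```

```bash
cat > g.py <<'E'
from h import *
s=env.sense(); p=np.array(s['position']); c=np.array([.5146,.3135]); r=p[:2]-c
x=np.array([-.547,.837]); y=np.array([-.837,-.547]); print(s['time'],'q',np.arctan2(-r@x,r@y),'r',np.linalg.norm(r),'F tool',np.array(s['tcp_rot']).T@s['force'],s['width'],s['grip_force'])
E
python3 g.py
```

```text
12.55 q 0.955536523235671 r 0.11849506344416554 F tool [  1.26045998 -10.13701142  -7.27079999] 0.014465853136522861 58.99258375167847
```

>>> step_arm(targets=[[0.002, 0.0, 0, 0, 0], [0.004, 0.001, 0, 0, 0], [0.004, 0.001, 0, 0, 0], [0.004, 0.001, 0, 0, 0]])

```text
time: 12.95
position: [0.5121, 0.1953, 0.2348]
tcp_rot: [[0.837, 0.547, -0.007], [0.547, -0.837, 0.001], [-0.006, -0.005, -1.0]]
force: [-13.5, 3.1, 13.3]
width: 0.0148
grip_force: 59.7
```

```bash
python3 g.py
```

```text
12.95 q 0.9709708851039102 r 0.11822184740432345 F tool [ -9.67088872 -10.04579355 -13.1624592 ] 0.014786610808974213 59.67205345630646
```

Tangential resistance rose from 5 N (the spring) to 14 N and the motion stalled, so the gate is on its stop. I'll hold it there and hand in.

>>> step_arm(targets=[[0, 0, 0, 0, 0], [0, 0, 0, 0, 0], [0, 0, 0, 0, 0], [0, 0, 0, 0, 0], [0, 0, 0, 0, 0], [0, 0, 0, 0, 0], [0, 0, 0, 0, 0], [0, 0, 0, 0, 0]])

```text
time: 13.75
position: [0.5121, 0.1953, 0.2348]
tcp_rot: [[0.837, 0.547, -0.007], [0.547, -0.837, 0.001], [-0.006, -0.005, -1.0]]
force: [-12.6, 3.0, 13.3]
width: 0.0146
grip_force: 59.7
```

```bash
python3 g.py; python3 -c "
from bench import env
print(env.close_job())"
```

```text
13.75 q 0.9708041462682863 r 0.11821363158808493 F tool [ -8.96944755  -9.45301028 -13.25502848] 0.014550415886197654 59.66771364212036
the job is handed in; nothing more can be done
None
```

The pail was hung on both prongs and let go, then the gate arm was swung to its stop and held there by its grip; I handed the job in at 13.75 s, but no verdict came back. The stop is inferred from the rise in force, and the pail was last seen hanging before I gripped the gate.

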